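# Take the sample canister off its purge dock

## Robot

A 6-joint arm with a two-finger parallel gripper is mounted at the origin on the work surface. World frame = base frame: x ahead of the robot, y to its left, z up, the work surface at z = 0. Lengths are in mm, angles in rad, forces in N, time in s.
With the tool pointing down it reaches from about 300 to 950 mm from the base axis. Payload 3.1 kg.
Tool frame: the origin (TCP) lies on the centre line of the jaws, within the pads' length; the fingertips stand 11 mm ahead of it and the grasp point (between the pads) lies 8 mm behind it (tip_extent is the distance from the TCP to the fingertips, in mm); z points along the fingers, y is the line along which they close (so a half turn about z gives the same grasp; the last joint's range is limited). The gripper opens to 85 mm and grips with 20 to 120 N. Pads are 22 mm wide; open, the fingers measure 114 mm over their backs; the gripper's body (76 mm by 85 mm) begins 54 mm behind the grasp point. The pads swing forward as they close: fully open they stand 13 mm farther back than shut.
Start: joints at [-1.241, 0.308, 1.634, -0, 1.2, -0.07], TCP at [243.246, -575.729, 242.272] pointing down, gripper open.
Joint ranges: [-3.06, 3.06], [-0.79, 1.96], [0.05, 2.63], [-1.19, 4.34], [0.05, 2.64], [-2.94, 2.94]. Speed limits (rad/s): [2.79, 2.79, 3.14, 3.14, 3.14, 3.14].

## Interface

Orientations are given as a unit quaternion [w, x, y, z].
In Python, from station import * gives the robot as it stands.
- The arm moves only by the tool move_arm, never from a script. Its argument "moves" is text: rows parted by semicolons, each of 6 numbers parted by spaces: the shift along the tool's x, y, z in mm, then the turn, a rotation vector about the tool's x, y, z in rad. A call has 1 to 10 rows; each row is the pose to reach, as a shift and turn from the pose commanded when the call began, along the tool's axes at that moment; what a row does not reach only later rows make up. A row lasts 1/8 s, in which the tool goes at most 62.5 mm and 10.7 degrees, less where a joint would pass 70% of its speed; a pose out of reach is approached as far as the arm can. A call with a gripper value outside its range is refused whole. "jaw" is the opening, from -1 (shut) to 1 (fully open), set as the call begins (left out, the last holds). The fingers move at their own pace and stop on an object; the grip force is fixed at half the most. Time passes only in rows, so rows that repeat a pose let the fingers close. It gives the time, the measured TCP pose, the force, the opening and the grip force at its end, in the units of the state.
- get_obs(): the state, without advancing time (a new reading comes with each control period).
- camera(name): name is "scene" or "side" or "wrist"; returns (picture, depth): 480x640x3 uint8, red, green, blue; 480x640 float32, mm along the optical axis (not along the pixel's ray), 0 where there is no reading.
- camera_params(name): a dict with "fov_y" (degrees; the focal length in pixels is half the picture's height over the tangent of half this angle, whatever the lens; pixels are square), "cx", "cy" (the principal point, pixels), "T" (4x4, takes a point from camera to world coordinates). Camera axes: x right, y up, looking along -z (the intrinsics and any distortion apply to the point x, -y, -z); pixel columns grow to the right and rows downward; lengths in mm; the calibration is good to about 2 mm. A picture is of the moment at which its call begins: read the wrist's pose just before it. camera_params takes no time and is no camera call; for the wrist camera it gives the pose at the moment of the call.
- hand_in(): hands the job in; it is judged then, once.
Trained networks look in the newest picture that a camera, given by its name, has taken for a name from the list of things; names that differ only in an ending like _2 or _b are one class to them, and where a whole thing is asked for, a point or a joint stands for the part that bears it (a point fixed in the world has none). Each returns a list of dicts, best first, with "p" (0 to 1); they miss things now and then, are a little off and sometimes report something else, mostly with a low value. They report only what shows in the picture. A call takes as long as a camera call. They do not tell look-alikes from the thing itself.
- find_in(camera, name): "at" ([row, column] in pixels, amid what is visible of it).
- place_of(camera, name): "at" ([row, column] in pixels: a listed point, or the origin of a listed thing).
The state is a dict: "clock": time; "joint_positions": joint angles; "qd": joint speeds; "effort": joint torques, N m; "ee_pos": TCP position; "tool_rot": TCP orientation; "force": force on the tool from outside, world axes, zero at the start; "moment": the same for the moment, N m; "width": opening from 0.0 (shut) to 1.0 (fully open); "grip_force": force on a finger pad.
Only numpy, scipy, OpenCV 4.12 (cv2) and the standard library are available. Lean on these libraries where they do the work, as an engineer would, in place of code of your own. Each camera call takes 0.05 s, during which the arm holds its last target. There are 200 camera calls.

## Task

The steel sample canister is locked on its purge dock, under the grey overhanging head. Swing the orange keeper lever outward to its stop to unlock it and leave it open, then take the canister by its blue handle, bring it out from under the head, keeping it upright and not knocking the head, and set it down standing wholly on the round cork mat; lower it until it rests on the mat before you let go. Leave everything else on the bench where it is.

Things in the scene. Friction and masses are not known exactly. Their poses are not given: they have to be found in the camera images.
- dock: Fixed beige dock block, 45 mm high. Origin: on the bench, under the centre of the canister's seat. It reaches from x -70 to +95, y -67 to +108 mm; -x is its open front, roughly towards the robot. The seat is its top, ringed by a steel rim 5 mm high (radius 52 inside, 58.5 outside), so the canister must rise 7 mm before it moves sideways.
- head: Grey head of the dock, same frame as the dock (origin on the bench). A slab from x -6 to +96, y -45 to +45 mm, underside 228, top 264 mm above the bench, 36 mm above the handle; two 14 mm posts at x 82, y +-36. An upright gripper does not fit over the handle: lean it 30 to 40 degrees towards the dock's front and take the handle's front half.
- keeper (a joint): Orange L-shaped lever on a vertical pin on the dock's top, rad. 0 = closed: the short arm (44 mm) lies over the canister's foot, the long arm (90 mm) points to the dock's front. Grows as the long arm swings from -x towards +y of the dock (clockwise from above), stop at 1.4; open from 1.1. Stays where it is left; about 2 N at the grip.
- keeper_pivot (a point): Point on the keeper's vertical pin, at dock x 0, y 85 mm, 60 mm above the bench.
- keeper_grip (a point): Point on the axis of the upright round orange grip at the end of the keeper's long arm, 90 mm from the pin, 95 mm above the bench. The grip is 18 mm across and stands from 56 to 110 mm above the bench; the arm below it is 16 mm wide with its top at 64 mm.
- canister: Loose steel canister with a blue band, about 0.45 kg. Origin: centre of its underside; z up. Foot 100 mm across and 8 mm high, body 76 mm across, lid top 96 mm above the origin. Stands on the dock at the start, underside 45 mm above the bench.
- canister_handle (a point): Centre of the canister's blue handle bar, on the canister's axis 140 mm above its underside. The bar runs along the canister's x, 84 mm long, 13 x 13 mm in section, and stands 38 mm clear above the lid on two uprights (10 x 12 mm) at x +-35 mm.
- mat: Round cork mat, fixed on the bench, 170 mm across, 6 mm thick. Origin: centre of its underside.
- case: Grey closed instrument case, 110 x 130 x 55 mm, bystander. Origin: centre of the underside.
- mouse: Black computer mouse, about 80 x 60 x 31 mm, bystander. Origin: on the bench, near its rounded end.
- rinse_bottle: White bottle with a red cap, 60 mm across, 150 mm high, bystander. Origin: centre of the underside.
- jar: Amber glass jar with a black lid, 64 mm across, 80 mm high, bystander. Origin: centre of the underside.
- driver: Screwdriver with a red handle, 170 mm long, lying along its x, bystander.
- mug: Blue mug, 80 mm across, 90 mm high, bystander. Origin: centre of the underside.
- sample_tray: White divided tray, 150 x 100 x 30 mm, bystander. Origin: centre of the underside.
Not all that is in view belongs to the job. What is shaped like the canister but pink is not meant.

How it is judged:
By the outcome, as a careful person would: the job done as asked, in the order asked, and still so for the second after the job is handed in, with the robot touching nothing.
It also fails if it takes over 64 s, if anything falls off the work surface, if the arm or the gripper's body presses on something with over 40 N, if the wrist force passes 120 N, or if a joint passes its speed limit or range.

## Working session

There is one attempt and no reset: what is moved stays moved. The work goes in short steps, Python scripts to look and compute and a tool call to move; the robot and the scene stay as the last step left them, time stands still between calls to the robot, and variables do not carry over. Pictures are saved under pics/ and viewed, at most 10 in all, crops included, and the job is handed in when it is done.

Besides the shell and the picture viewer there is one more tool, called after "Request:" in YAML: its name, and indented under it one key for each argument. move_arm: Moves the arm, as the interface text tells. Its arguments: {"type":"object","properties":{"moves":{"type":"string"},"jaw":{"type":"number"}},"required":["moves"]}

```bash
ls; mkdir -p pics; cat > h.py <<'E'
from station import *
import numpy as np, cv2
from scipy.spatial.transform import Rotation as R
def ray(P,at):
    f=240/np.tan(np.radians(P["fov_y"])/2); T=np.array(P["T"])
    d=np.array([(at[1]-P["cx"])/f,-(at[0]-P["cy"])/f,-1.])
    return T[:3,3],T[:3,:3]@d
def proj(P,X):
    f=240/np.tan(np.radians(P["fov_y"])/2); T=np.array(P["T"])
    c=T[:3,:3].T@(np.asarray(X,float)-T[:3,3]); return [P["cy"]-f*c[1]/-c[2],P["cx"]+f*c[0]/-c[2]]
def onz(P,at,z):
    o,d=ray(P,at); return o+d*(z-o[2])/d[2]
def tri(obs):
    A=np.zeros((3,3));b=np.zeros(3)
    for P,at in obs:
        o,d=ray(P,at); d=d/np.linalg.norm(d); M=np.eye(3)-np.outer(d,d);A+=M;b+=M@o
    x=np.linalg.solve(A,b)
    res=[np.linalg.norm(np.cross(x-ray(P,at)[0],ray(P,at)[1]/np.linalg.norm(ray(P,at)[1]))) for P,at in obs]
    return x,np.round(res,1)
E
python3 - <<'E'
from h import *
for c in("scene","side"):
    im,d=camera(c); cv2.imwrite(f"pics/{c}0.png",im[:,:,::-1]); P=camera_params(c); print(c,{k:np.round(v,3).tolist() for k,v in P.items()})
    for n in("dock","keeper_pivot","keeper_grip","canister","canister_handle","mat"):
        print(n,[(round(float(r["p"]),2),np.round(r["at"]).tolist()) for r in place_of(c,n)[:3]])
print(get_obs()["clock"],get_obs()["tool_rot"])
E
```

```text
pics
scene {'fov_y': 51.253, 'cx': 317.404, 'cy': 235.799, 'T': [[0.645, -0.523, 0.557, 1120.701], [0.764, 0.439, -0.472, -560.333], [0.002, 0.731, 0.683, 839.829], [0.0, 0.0, 0.0, 1.0]]}
dock [(0.64, [275.0, 368.0])]
keeper_pivot [(0.63, [245.0, 400.0])]
keeper_grip [(0.39, [242.0, 399.0])]
canister [(0.92, [266.0, 368.0]), (0.62, [409.0, 172.0]), (0.48, [385.0, 271.0])]
canister_handle [(0.82, [214.0, 373.0]), (0.73, [367.0, 159.0]), (0.57, [266.0, 197.0])]
mat [(0.59, [205.0, 434.0])]
side {'fov_y': 56.25, 'cx': 319.455, 'cy': 239.47, 'T': [[-0.999, 0.036, -0.026, 496.991], [-0.044, -0.681, 0.731, 605.475], [0.008, 0.731, 0.682, 760.618], [0.0, 0.0, 0.0, 1.0]]}
dock [(0.85, [313.0, 272.0])]
keeper_pivot [(0.78, [326.0, 260.0])]
keeper_grip [(0.95, [328.0, 303.0])]
canister [(0.89, [180.0, 290.0]), (0.74, [298.0, 273.0]), (0.52, [245.0, 248.0])]
canister_handle [(0.94, [136.0, 285.0]), (0.86, [252.0, 272.0])]
mat [(0.75, [479.0, 295.0]), (0.66, [323.0, 390.0]), (0.54, [324.0, 263.0])]
0.7 [3.78449714e-05 9.80090060e-01 1.98553451e-01 1.92653525e-06]
```

View pics/scene0.png

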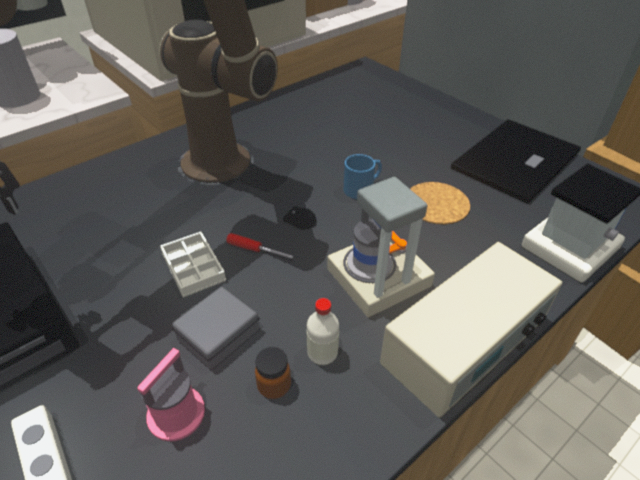

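View pics/side0.png

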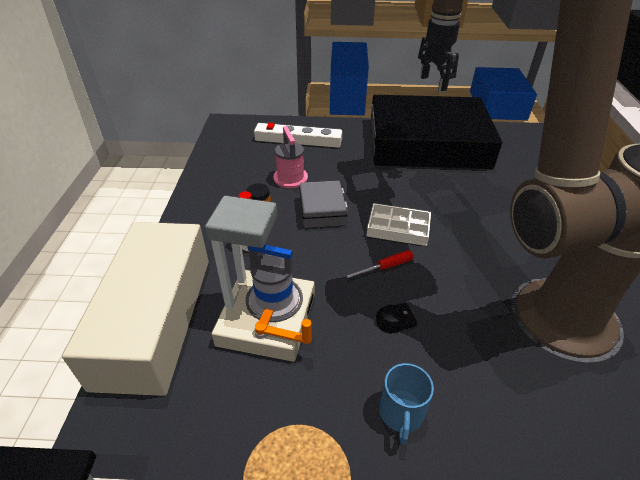

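The scene view shows the dock with its canister at about (270,370), the mat at (203,438), the mug at (178,362) and the pink look-alike at (400,172). In the side view the orange grip is at (330,306), the pin at (326,262), the blue handle at (252,270) and the mat, partly cut off, at (478,297).

```bash
cat >> h.py <<'E'
def cloud(c,im,d,P):
    f=240/np.tan(np.radians(P["fov_y"])/2); T=np.array(P["T"])
    v,u=np.mgrid[0:480,0:640]; X=np.stack([(u-P["cx"])/f*d,-(v-P["cy"])/f*d,-d],-1)
    return X@T[:3,:3].T+T[:3,3]
E
python3 - <<'E'
from h import *
S={}
for c in("scene","side"):
    im,d=camera(c);P=camera_params(c);S[c]=(im,d,P);X=cloud(c,im,d,P)
    hsv=cv2.cvtColor(im,cv2.COLOR_RGB2HSV)
    ok=d>0
    def rep(n,m):
        p=X[m&ok]; print(c,n,len(p),np.round(np.percentile(p,[1,50,99],axis=0)).tolist() if len(p) else "")
    H,Sa,V=[hsv[...,i].astype(int) for i in range(3)]
    org=(H>=5)&(H<=17)&(Sa>220)&(V>150)
    box=np.zeros_like(ok); 
    if c=="scene": box[220:260,380:415]=1
    else: box[300:350,240:320]=1
    org&=box
    rep("orange",org); rep("grip top",org&(X[...,2]>75)); rep("arm",org&(X[...,2]<70))
    q=X[org&(X[...,2]<72)&ok][:,:2].astype(np.float32)
    if len(q)>20: print("arm rect",cv2.minAreaRect(q))
    cork=(H>=8)&(H<=22)&(Sa>100)&(V>90)&(X[...,2]<14)&(X[...,2]>-8)
    b2=np.zeros_like(ok); 
    if c=="scene": b2[170:235,395:480]=1
    else: b2[420:,235:360]=1
    rep("cork",cork&b2)
    if c=="scene": print("circle",cv2.minEnclosingCircle(X[cork&b2&ok][:,:2].astype(np.float32)))
    b3=np.zeros_like(ok)
    if c=="scene": b3[175:225,355:430]=1
    else: b3[195:250,205:280]=1
    hd=b3&(X[...,2]>255)&(X[...,2]<275)
    rep("head",hd&ok); print("headrect",cv2.minAreaRect(X[hd&ok][:,:2].astype(np.float32)))
    blue=(H>100)&(H<125)&(Sa>150)
    b4=np.zeros_like(ok)
    if c=="scene": b4[195:240,340:390]=1
    else: b4[240:270,245:300]=1
    bl=blue&b4&(X[...,2]>150)&ok; rep("handle",bl)
    if bl.sum()>10: print("hrect",cv2.minAreaRect(X[bl][:,:2].astype(np.float32)))
Q=lambda c,v,u:(S[c][2],[v,u])
# triangulate nets
r={c:{n:place_of(c,n) for n in("dock","keeper_pivot","keeper_grip","canister","canister_handle")} for c in S}
for n in r["scene"]:
    b=[]
    for a in r["scene"][n]:
        for e in r["side"][n]:
            x,res=tri([(S["scene"][2],a["at"]),(S["side"][2],e["at"])]); b.append((res.max(),np.round(x,1).tolist(),round(float(a["p"]),2),round(float(e["p"]),2)))
    for q in sorted(b,key=lambda t:t[0])[:3]: print(n,q)
for n,z in (("dock",0),("keeper_pivot",60),("keeper_grip",95),("canister",45),("canister_handle",185)):
    for c in r: print(n,c,[np.round(onz(S[c][2],e["at"],z)).tolist() for e in r[c][n]])
E
```

```text
scene orange 134 [[593.0, 70.0, 61.0], [623.0, 100.0, 65.0], [638.0, 116.0, 70.0]]
scene grip top 0 
scene arm 132 [[593.0, 70.0, 61.0], [622.0, 100.0, 65.0], [637.0, 116.0, 70.0]]
arm rect ((620.2274169921875, 100.83089447021484), (31.200117111206055, 60.82898712158203), 37.773033142089844)
scene cork 1703 [[462.0, 270.0, 2.0], [559.0, 353.0, 7.0], [623.0, 424.0, 10.0]]
circle ((540.4810791015625, 345.7390441894531), 88.57987976074219)
scene head 1860 [[607.0, -38.0, 256.0], [664.0, 6.0, 264.0], [712.0, 57.0, 266.0]]
headrect ((657.58447265625, 11.280704498291016), (90.75100708007812, 104.47210693359375), 80.47252655029297)
scene handle 0 
side orange 514 [[531.0, 65.0, 61.0], [602.0, 111.0, 65.0], [632.0, 131.0, 112.0]]
side grip top 51 [[529.0, 116.0, 108.0], [537.0, 124.0, 110.0], [544.0, 133.0, 113.0]]
side arm 459 [[546.0, 64.0, 61.0], [608.0, 110.0, 64.0], [632.0, 128.0, 69.0]]
arm rect ((584.00390625, 100.80603790283203), (55.135337829589844, 95.12205505371094), 72.67178344726562)
side cork 4632 [[459.0, 265.0, 3.0], [540.0, 315.0, 6.0], [618.0, 350.0, 9.0]]
side head 2149 [[
[... 987 characters left out ...]
, 0.84, 0.84)
canister_handle (np.float64(6.4), [326.1, -411.6, -298.5], 0.84, 0.51)
dock scene [[612.0, 22.0, 0.0]]
dock side [[618.0, 21.0, 0.0]]
keeper_pivot scene [[620.0, 101.0, 60.0]]
keeper_pivot side [[624.0, 102.0, 60.0]]
keeper_grip scene [[453.0, -43.0, 95.0], [597.0, -349.0, 95.0]]
keeper_grip side [[535.0, 129.0, 95.0], [386.0, 112.0, 95.0]]
canister scene [[614.0, 18.0, 45.0], [652.0, -476.0, 45.0], [407.0, -1.0, 45.0]]
canister side [[613.0, 25.0, 45.0], [614.0, -400.0, 45.0], [393.0, -69.0, 45.0]]
canister_handle scene [[609.0, 20.0, 185.0], [659.0, -476.0, 185.0]]
canister_handle side [[621.0, -388.0, 185.0], [610.0, 16.0, 185.0], [407.0, 56.0, 185.0], [585.0, 162.0, 185.0]]
```

```bash
cat >> h.py <<'E'
def Rt(yaw,lean):  # deg; tool z leaning forward along azimuth yaw; closing axis y horizontal across
    a,l=np.radians([yaw,lean]); z=np.array([np.cos(a)*np.sin(l),np.sin(a)*np.sin(l),-np.cos(l)])
    y=np.array([np.sin(a),-np.cos(a),0]); return np.stack([np.cross(y,z),y,z],1)
def cur():
    o=get_obs(); q=o["tool_rot"]; return np.array(o["ee_pos"]),R.from_quat([q[1],q[2],q[3],q[0]]).as_matrix(),o
def rel(p,M,c=None):
    p0,R0,_=c or cur(); return np.r_[R0.T@(np.asarray(p,float)-p0), R.from_matrix(R0.T@M).as_rotvec()]
def show(*T):
    for p,M in T:
        r=rel(p,M); print(np.round(r[:3],1).tolist(),np.round(r[3:],3).tolist())
D=np.array([611.,20.5,0]); DY=-10.
def dk(x,y,z):
    a=np.radians(DY); return D+[x*np.cos(a)-y*np.sin(a),x*np.sin(a)+y*np.cos(a),z]
E
python3 - <<'E'
from h import *
p,M,o=cur(); print(M.round(3).tolist())
print("pivot",dk(0,85,60),"grip",dk(-90,85,95))
show((np.r_[dk(-90,85,0)[:2],242],Rt(-10,0)))
P=camera_params("side");print("mug",find_in("side","mug")[0]); print(onz(P,[400,405],45))
E
```

```text
[[0.921, 0.389, 0.0], [0.389, -0.921, 0.0], [0.0, -0.0, -1.0]]
pivot [625.7600951  104.20865901  60.        ] grip [537.12739733 119.836995    95.        ]
[541.5, -526.3, 0.3] [-0.0, -0.0, 0.574]
mug {'at': [397.7, 402.8], 'p': 0.68}
[362.59540197 228.57089305  45.        ]
```

Request:
move_arm:
  moves: "40 -39 0 0 0 0.06; 81 -79 0 0 0 0.12; 122 -118 0 0 0 0.18; 162 -158 0 0 0 0.24; 203 -197 0 0 0 0.3; 244 -237 0 0 0 0.36; 284 -276 0 0 0 0.42; 325 -316 0 0 0 0.48; 365 -355 0 0 0 0.54; 406 -395 0 0 0 0.574"

```text
clock: 2.6
ee_pos: [464.2, -52.2, 242.8]
tool_rot: [0.0, 0.996, -0.088, 0.001]
force: [1.4, -0.5, 0.1]
width: 1.001
grip_force: 0.0
```

```bash
python3 - <<'E'
from h import *
p,M,o=cur(); print(p.round(1),o["clock"],np.round(o["joint_positions"],2)); show((np.array([500,100,260]),Rt(-10,0)))
E
```

```text
[464.2 -52.2 242.8] 2.6 [-0.21 -0.    1.99 -0.    1.15  1.54]
[8.7, -156.1, -17.3] [0.0, -0.001, -0.001]
```

Request:
move_arm:
  moves: "2 -30 -4 0 0 -0.1; 4 -65 -10 0 0 -0.25; 6 -100 -15 0 0 -0.4; 9 -135 -17 0 0 -0.55; 9 -156 -17 0 0 -0.7; 9 -156 -17 0 0 -0.7; 9 -156 -17 0 0 -0.7"

```text
clock: 3.48
ee_pos: [499.1, 97.7, 259.2]
tool_rot: [0.0, 0.966, 0.259, -0.0]
force: [0.4, 0.0, 0.8]
width: 0.999
grip_force: 0.0
```

```bash
python3 - <<'E'
from h import *
p,M,o=cur(); print(p.round(1),o["clock"],np.round(o["joint_positions"],2))
P=camera_params("wrist"); im,d=camera("wrist"); cv2.imwrite("pics/w1.png",im[:,:,::-1])
for n in("dock","keeper_pivot","keeper_grip","canister","canister_handle"):
    print(n,[(round(float(r["p"]),2),np.round(r["at"]).tolist()) for r in place_of("wrist",n)[:2]])
print("grip proj",proj(P,dk(-90,85,95)),"pivot",proj(P,dk(0,85,60)))
X=cloud("w",im,d,P);hsv=cv2.cvtColor(im,cv2.COLOR_RGB2HSV);H,S,V=[hsv[...,i].astype(int) for i in range(3)]
m=(H>=5)&(H<=17)&(S>200)&(V>120)&(d>0)
for lo,hi in((100,118),(56,70)):
    q=X[m&(X[...,2]>lo)&(X[...,2]<hi)]; print(len(q),np.round(np.percentile(q,[2,50,98],axis=0)).tolist() if len(q) else "", cv2.minAreaRect(q[:,:2].astype(np.float32)) if len(q) else "")
E
```

```text
[499.1  97.7 259.2] 3.475 [ 0.11  0.07  1.89 -0.    1.19  1.15]
dock []
keeper_pivot [(0.79, [94.0, 376.0])]
keeper_grip [(0.92, [172.0, 309.0])]
canister [(0.69, [157.0, 435.0])]
canister_handle [(0.58, [166.0, 518.0]), (0.5, [350.0, 405.0])]
grip proj [np.float64(173.8805893709996), np.float64(312.93308031278053)] pivot [np.float64(93.12671452701085), np.float64(376.25829468218404)]
0  
0
```

View pics/w1.png

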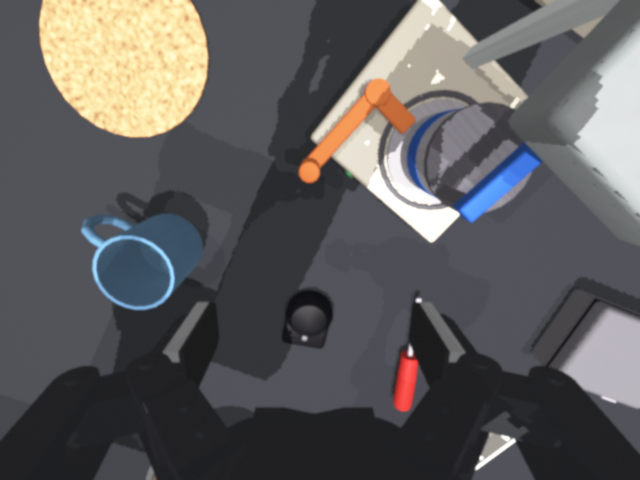

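The wrist view shows the grip at (172,309) and the pin at (94,376), which matches my dock model. The blue handle's front end is at (212,468), and the mug is at (260,140), clear of the swing.

```bash
python3 - <<'E'
from h import *
P=camera_params("wrist"); print(onz(P,[172,309],95),onz(P,[94,376],60), onz(P,[212,468],185))
M=Rt(-10+40.1,0); print(np.abs(M-cur()[1]).max())
for z in (150,86): show(([536,121,z],M))
E
```

```text
[537.05258117 123.60791497  95.        ] [625.33747687 104.00928529  60.        ] [575.12531378  27.7929194  185.        ]
0.0008986526659827687
[43.4, -1.9, 109.3] [0.0, 0.0, -0.001]
[43.4, -2.0, 173.3] [0.0, 0.0, -0.001]
```

Request:
move_arm:
  moves: "23 -2 25 0 0 0; 45 -3 55 0 0 0; 45 -3 85 0 0 0; 45 -3 110 0 0 0; 45 -3 135 0 0 0; 45 -3 155 0 0 0; 45 -3 173 0 0 0; 45 -3 173 0 0 0"

```text
clock: 4.78
ee_pos: [535.4, 123.0, 84.7]
tool_rot: [-0.0, 0.966, 0.26, -0.002]
force: [-1.8, -0.4, 0.1]
width: 0.999
grip_force: 0.0
```

Request:
move_arm:
  moves: "0 0 0 0 0 0; 0 0 0 0 0 0; 0 0 0 0 0 0; 0 0 0 0 0 0; 0 0 0 0 0 0; 0 0 0 0 0 0; 0 0 0 0 0 0; 0 0 0 0 0 0"
  jaw: -1

```text
clock: 5.78
ee_pos: [536.9, 123.6, 87.0]
tool_rot: [-0.0, 0.966, 0.26, 0.0]
force: [-1.3, 0.8, 6.4]
width: 0.193
grip_force: 58.4
```

```bash
python3 - <<'E'
from h import *
p,M,o=cur(); print(p.round(1),o["clock"],np.round(o["joint_positions"],2),o["width"],o["grip_force"],o["force"].round(1) if hasattr(o["force"],"round") else o["force"])
pv=np.array([625.5,104,0]); r=p-pv; r[2]=0; print(np.linalg.norm(r),np.degrees(np.arctan2(r[1],r[0])))
for th in np.arange(.14,1.41,.14):
    Q=R.from_rotvec([0,0,-th]).as_matrix(); v=rel(np.r_[(pv+Q@r)[:2],p[2]],Q@M); print(round(th,2),v.round(1)[:3],v[3:].round(2))
E
```

```text
[536.9 123.6  87. ] 5.775 [0.15 0.37 1.91 0.   0.86 1.19] 0.19336059004964304 58.407467007637024 [-1.3  0.8  6.4]
90.74111140233045 167.51637192797776
0.14 [ 9.2 -8.7  0. ] [-0.    0.    0.14]
0.28 [ 19.6 -16.1   0. ] [-0.    0.    0.28]
0.42 [ 30.9 -21.9   0. ] [-0.    0.    0.42]
0.56 [ 42.8 -26.1   0. ] [-0.    0.    0.56]
0.7 [ 55.3 -28.6   0. ] [-0.   0.   0.7]
0.84 [ 68.  -29.3   0. ] [-0.    0.    0.84]
0.98 [ 80.6 -28.3   0. ] [-0.    0.    0.98]
1.12 [ 93.  -25.5   0. ] [-0.    0.    1.12]
1.26 [104.8 -20.9   0. ] [-0.    0.    1.26]
1.4 [116.  -14.8   0. ] [-0.   0.   1.4]
```

Request:
move_arm:
  moves: "9 -9 0 0 0 0.14; 20 -16 0 0 0 0.28; 31 -22 0 0 0 0.42; 43 -26 0 0 0 0.56; 55 -29 0 0 0 0.7; 68 -29 0 0 0 0.84; 81 -28 0 0 0 0.98; 93 -25 0 0 0 1.12; 99 -23 0 0 0 1.19; 105 -21 0 0 0 1.26"

```text
clock: 7.02
ee_pos: [617.3, 196.1, 87.0]
tool_rot: [-0.001, 0.933, -0.36, -0.0]
force: [-2.5, 2.8, 4.7]
width: 0.192
grip_force: 58.6
```

```bash
python3 - <<'E'
from h import *
p,M,o=cur(); print(p.round(1),o["clock"],np.round(o["joint_positions"],2),o["width"],o["grip_force"],o["force"])
pv=np.array([625.5,104,0]); r=p-pv; r[2]=0; print(np.linalg.norm(r),np.degrees(np.arctan2(r[1],r[0])))
for th in (.04,.08,.12,.16,.2):
    Q=R.from_rotvec([0,0,-th]).as_matrix(); v=rel(np.r_[(pv+Q@r)[:2],p[2]],Q@M); print(round(th,2),v.round(1)[:3],v[3:].round(2))
E
```

```text
[617.3 196.1  87. ] 7.025 [0.24 0.52 1.67 0.   0.94 2.55] 0.1922513051202877 58.64017903804779 [-2.46695627  2.82639958  4.69962462]
92.44083668756835 95.08840318666307
0.04 [ 2.6 -2.7  0. ] [0.   0.   0.04]
0.08 [ 5.2 -5.2  0. ] [0.   0.   0.08]
0.12 [ 8.  -7.7  0. ] [0.   0.   0.12]
0.16 [ 10.9 -10.    0. ] [0.   0.   0.16]
0.2 [ 13.8 -12.2   0. ] [0.  0.  0.2]
```

Request:
move_arm:
  moves: "3 -3 0 0 0 0.04; 5 -5 0 0 0 0.08; 8 -8 0 0 0 0.12; 9 -9 0 0 0 0.14; 9 -9 0 0 0 0.14"

```text
clock: 7.65
ee_pos: [625.5, 196.2, 86.8]
tool_rot: [0.002, 0.906, -0.424, -0.005]
force: [-11.5, 2.5, 11.5]
width: 0.19
grip_force: 59.8
```

Request:
move_arm:
  moves: "2 -2 0 0 0 0; 3 -2 0 0 0 0; 3 -2 0 0 0 0"

```text
clock: 8.02
ee_pos: [625.7, 196.2, 86.7]
tool_rot: [0.003, 0.905, -0.424, -0.008]
force: [-19.2, 4.8, 16.4]
width: 0.192
grip_force: 60.8
```

Request:
move_arm:
  moves: "-2 2 0 0 0 0; -3 2 0 0 0 0"

```text
clock: 8.28
ee_pos: [625.5, 196.2, 86.9]
tool_rot: [0.002, 0.906, -0.424, -0.004]
force: [-10.6, 0.9, 11.0]
width: 0.196
grip_force: 59.7
```

Request:
move_arm:
  moves: "0 0 0 0 0 0; 0 0 0 0 0 0; 0 0 0 0 0 0; 0 0 0 0 0 0; 0 0 0 0 0 0; 0 0 -20 0 0 0; 0 0 -50 0 0 0; 0 0 -90 0 0 0; 0 0 -130 0 0 0"
  jaw: 1

```text
clock: 9.4
ee_pos: [630.1, 195.0, 219.1]
tool_rot: [-0.001, 0.906, -0.423, 0.001]
force: [-0.1, 0.4, 0.0]
width: 1.004
grip_force: 0.0
```

```bash
python3 - <<'E'
from h import *
p,M,o=cur(); print(p.round(1),o["clock"],np.round(o["joint_positions"],2),o["width"],o["force"])
S={}
for c in("scene","side","wrist"):
    P=camera_params(c); im,d=camera(c); cv2.imwrite(f"pics/{c}2.png",im[:,:,::-1])
    print(c,[(round(float(r["p"]),2),onz(P,r["at"],95).round().tolist()) for r in place_of(c,"keeper_grip")[:2]])
    print(c,[(round(float(r["p"]),2),onz(P,r["at"],185).round().tolist()) for r in place_of(c,"canister_handle")[:3]])
# canister pre-grasp poses
H=np.array([609.5,20,185]); 
for lean in (38,):
  for yaw in (-12,):
    Mx=Rt(yaw,lean); a=np.radians(yaw); g=H+np.array([np.cos(a),np.sin(a),0])*-19
    for back in (140,60,-8): show((g-Mx[:,2]*back,Mx))
    print(g, (g-Mx[:,2]*140))
show(([490,140,240],Rt(-12,0)))
E
```

```text
[630.1 195.  219.1] 9.4 [0.23 0.39 1.57 0.   1.18 2.68] 1.0036337273497387 [-0.11534026  0.36989181  0.0298889 ]
scene [(0.9, [625.0, 194.0, 95.0])]
scene [(0.97, [660.0, -477.0, 185.0]), (0.87, [606.0, 18.0, 185.0])]
side [(0.71, [625.0, 199.0, 95.0]), (0.22, [521.0, -201.0, 95.0])]
side [(0.88, [612.0, 14.0, 185.0]), (0.77, [622.0, -391.0, 185.0]), (0.55, [403.0, 315.0, 185.0])]
wrist [(0.67, [624.0, 195.0, 95.0])]
wrist []
[38.7, 191.9, -80.4] [0.223, 0.641, -0.639]
[77.6, 161.3, -17.5] [0.223, 0.641, -0.639]
[110.6, 135.3, 35.9] [0.223, 0.641, -0.639]
[590.91519559  23.95032213 185.        ] [506.60610429  41.87077269 295.3215055 ]
[-47.1, 141.5, -25.1] [0.002, 0.002, -0.665]
```

View pics/side2.png

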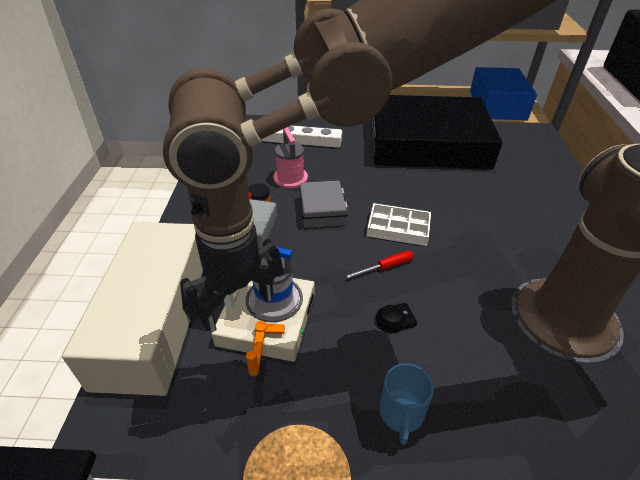

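The side view shows the keeper fully open, with its grip at (360,255), and the canister undisturbed. Next is the pre-grasp.

Request:
move_arm:
  moves: "-8 24 -4 0 0 -0.1; -16 48 -8 0 0 -0.22; -24 71 -12 0 0 -0.34; -31 95 -17 0 0 -0.46; -39 118 -21 0 0 -0.58; -47 141 -25 0 0 -0.665; -47 141 -25 0 0 -0.665"

```text
clock: 10.72
ee_pos: [490.0, 140.1, 240.5]
tool_rot: [0.0, 0.994, -0.105, -0.001]
force: [-0.1, -0.1, 0.4]
width: 1.0
grip_force: 0.0
```

```bash
python3 - <<'E'
from h import *
p,M,o=cur(); print(p.round(1),o["clock"],np.round(o["joint_positions"],2))
H=np.array([609.5,20,185]); yaw=-12; Mx=Rt(yaw,38); a=np.radians(yaw); g=H+np.array([np.cos(a),np.sin(a),0])*-19
show((g-Mx[:,2]*140,Mx))
E
```

```text
[490.  140.1 240.5] 10.725 [0.19 0.09 1.9  0.   1.15 1.97]
[36.7, 92.6, -54.8] [0.001, 0.665, -0.0]
```

Request:
move_arm:
  moves: "5 13 -8 0 0.08 0; 10 26 -16 0 0.17 0; 16 40 -24 0 0.27 0; 21 53 -32 0 0.38 0; 26 66 -39 0 0.48 0; 32 80 -47 0 0.58 0; 37 93 -55 0 0.665 0; 37 93 -55 0 0.665 0; 37 93 -55 0 0.665 0"

```text
clock: 11.85
ee_pos: [509.0, 42.2, 296.4]
tool_rot: [0.034, 0.94, -0.099, 0.324]
force: [0.7, -0.0, 0.5]
width: 1.002
grip_force: 0.0
```

```bash
python3 - <<'E'
from h import *
p,M,o=cur(); print(p.round(1),o["clock"],np.round(o["joint_positions"],2))
P=camera_params("wrist"); im,d=camera("wrist"); cv2.imwrite("pics/w3.png",im[:,:,::-1])
for n in("canister_handle","canister"):
    print(n,[(round(float(r["p"]),2),np.round(r["at"]).tolist(),onz(P,r["at"],185 if n!="canister" else 45).round(1).tolist()) for r in place_of("wrist",n)[:2]])
print(proj(P,[609.5,20,185]))
X=cloud("w",im,d,P);hsv=cv2.cvtColor(im,cv2.COLOR_RGB2HSV);H,S,V=[hsv[...,i].astype(int) for i in range(3)]
m=(H>100)&(H<125)&(S>150)&(d>0)&(X[...,2]>178)&(X[...,2]<200)&(X[...,0]>540)&(X[...,0]<670)&(abs(X[...,1]-20)<60)
q=X[m]; print(len(q),(d>0).mean()); 
if len(q)>20: print(np.percentile(q,[2,50,98],axis=0).round(1),cv2.minAreaRect(q[:,:2].astype(np.float32)))
E
```

```text
[509.   42.2 296.4] 11.85 [ 0.12 -0.29  2.26 -0.37  0.57  2.15]
canister_handle [(0.65, [210.0, 310.0], [612.6, 22.7, 185.0])]
canister [(0.97, [258.0, 315.0], [611.6, 18.4, 45.0]), (0.55, [197.0, 626.0], [607.8, -412.8, 45.0])]
[np.float64(213.0410918349796), np.float64(314.00890084884355)]
994 0.9959375
[[570.9  13.4 187.5]
 [596.9  24.9 191.5]
 [626.5  35.4 192.9]] ((599.6256103515625, 24.14581871032715), (12.912690162658691, 59.933921813964844), 75.43114471435547)
```

View pics/w3.png

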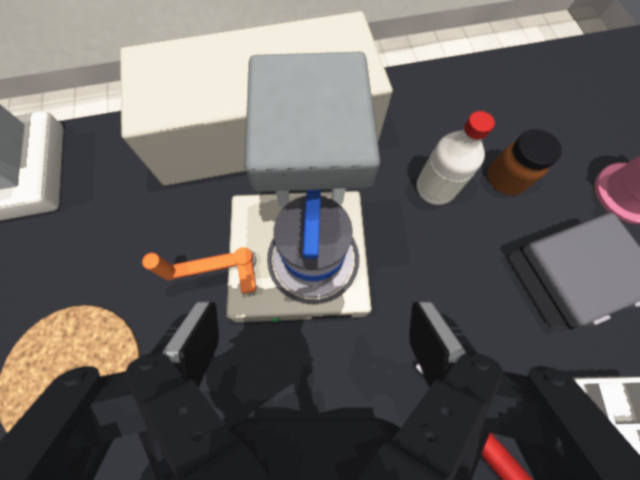

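The wrist view shows the blue bar running from (255,312) up to (195,314), partly under the head. The approach is clear, so I correct the yaw to -14° and go in.

```bash
python3 - <<'E'
from h import *
g=np.array([592.1,26,185]); Mx=Rt(-14,38)
for b in (110,60,-8): show((g-Mx[:,2]*b,Mx))
E
```

```text
[-1.9, -3.7, 29.9] [-0.022, -0.001, 0.028]
[-2.0, -2.6, 79.9] [-0.022, -0.001, 0.028]
[-2.1, -1.1, 147.9] [-0.022, -0.001, 0.028]
```

Request:
move_arm:
  moves: "-1 -2 15 -0.01 0 0.014; -2 -3 30 -0.022 0 0.028; -2 -3 50 -0.022 0 0.028; -2 -3 70 -0.022 0 0.028; -2 -3 80 -0.022 0 0.028; -2 -3 80 -0.022 0 0.028; -2 -3 80 -0.022 0 0.028"

```text
clock: 12.88
ee_pos: [555.9, 35.0, 232.6]
tool_rot: [0.04, 0.938, -0.115, 0.324]
force: [-0.3, -0.5, -0.3]
width: 1.0
grip_force: 0.0
```

```bash
python3 - <<'E'
from h import *
g=np.array([592.1,26,185]); Mx=Rt(-14,38); p,M,o=cur(); print(p,g-Mx[:,2]*60,np.round(o["joint_positions"],2))
for b in (60,-8): show((g-Mx[:,2]*b,Mx))
E
```

```text
[555.92675688  35.0144443  232.60227586] [556.2575781   34.93651947 232.28064522] [ 0.1  -0.08  2.24 -0.56  0.41  2.36]
[0.1, -0.0, 0.5] [0.0, -0.002, -0.0]
[-0.1, -0.0, 68.5] [0.0, -0.002, -0.0]
```

Request:
move_arm:
  moves: "0 0 15 0 0 0; 0 0 30 0 0 0; 0 0 44 0 0 0; 0 0 56 0 0 0; 0 0 64 0 0 0; 0 0 68 0 0 0; 0 0 68 0 0 0; 0 0 68 0 0 0"

```text
clock: 13.88
ee_pos: [596.5, 24.8, 179.0]
tool_rot: [0.04, 0.938, -0.115, 0.324]
force: [0.3, 0.9, -0.2]
width: 0.999
grip_force: 0.0
```

```bash
python3 - <<'E'
from h import *
g=np.array([592.1,26,185]); Mx=Rt(-14,38); p,M,o=cur(); print(p,g-Mx[:,2]*-8,np.round(o["joint_positions"],2),o["force"])
P=camera_params("wrist"); im,d=camera("wrist"); cv2.imwrite("pics/w4.png",im[:,:,::-1])
show((g+Mx[:,2]*8,Mx))
E
```

```text
[596.51540117  24.77535903 178.99829095] [596.87898959  24.80846407 178.69591397] [ 0.07  0.09  2.2  -0.74  0.28  2.54] [ 0.34068499  0.88040412 -0.21444991]
[0.1, -0.1, 0.5] [0.0, -0.002, -0.0]
```

View pics/w4.png

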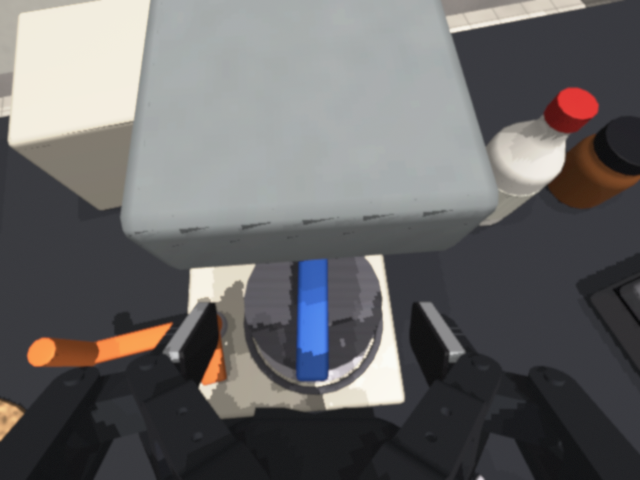

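The bar, at columns 298–328, sits midway between the fingers. Closing.

Request:
move_arm:
  moves: "0 0 0 0 0 0; 0 0 0 0 0 0; 0 0 0 0 0 0; 0 0 0 0 0 0; 0 0 0 0 0 0; 0 0 0 0 0 0; 0 0 0 0 0 0; 0 0 0 0 0 0"
  jaw: -1

```text
clock: 14.92
ee_pos: [596.5, 24.9, 178.7]
tool_rot: [0.04, 0.938, -0.115, 0.324]
force: [-1.5, 1.5, 1.7]
width: 0.138
grip_force: 59.8
```

```bash
python3 - <<'E'
from h import *
p,M,o=cur(); print(p,o["width"],o["grip_force"],o["force"],o["moment"])
a=np.radians(-10); f=np.array([-np.cos(a),-np.sin(a),0])
for k,(l,b) in enumerate([(4,0),(8,0),(12,0),(14,0),(14,60),(14,120),(14,135),(80,140)]): show((p+[0,0,l]+f*b,M))
E
```

```text
[596.51733315  24.86570043 178.67865205] 0.1378372785501419 59.75567579269409 [-1.52425346  1.47670356  1.69471536] [0.29639359 0.40974206 0.19530914]
[2.5, -0.0, -3.1] [0.0, 0.0, 0.0]
[4.9, -0.0, -6.3] [0.0, 0.0, 0.0]
[7.4, -0.0, -9.4] [0.0, 0.0, 0.0]
[8.6, -0.0, -11.0] [0.0, 0.0, 0.0]
[-38.4, 4.2, -48.0] [0.0, 0.0, 0.0]
[-85.5, 8.4, -84.9] [0.0, 0.0, 0.0]
[-97.3, 9.4, -94.1] [0.0, 0.0, 0.0]
[-60.5, 9.8, -149.1] [0.0, 0.0, 0.0]
```

Request:
move_arm:
  moves: "1 0 -1.5 0 0 0; 2.5 0 -3 0 0 0; 4 0 -5 0 0 0; 6 0 -7.5 0 0 0; 8 0 -10 0 0 0; 9 0 -12 0 0 0; 9 0 -12 0 0 0; 9 0 -12 0 0 0"

```text
clock: 15.92
ee_pos: [596.0, 24.7, 193.5]
tool_rot: [0.04, 0.938, -0.115, 0.324]
force: [0.5, 0.7, -4.2]
width: 0.143
grip_force: 58.9
```

```bash
python3 - <<'E'
from h import *
p,M,o=cur(); print(p,o["width"],o["grip_force"],o["force"],np.round(o["joint_positions"],2))
im,d=camera("scene"); im2,_=camera("side")
a=cv2.resize(im[150:320,300:470],(400,400),interpolation=2); b=cv2.resize(im2[190:360,190:360],(400,400),interpolation=2); cv2.imwrite("pics/lift.png",np.hstack([a,b])[:,:,::-1])
f=np.array([-np.cos(np.radians(-10)),-np.sin(np.radians(-10)),0])
for b in (15,75,130): show((p+f*b,M))
E
```

```text
[595.99904443  24.72511703 193.47688891] 0.14277809966112837 58.89233887195587 [ 0.49456695  0.74890744 -4.23961829] [ 0.07  0.06  2.19 -0.67  0.31  2.46]
[-11.7, 1.1, -9.3] [-0.0, 0.0, 0.0]
[-58.8, 5.3, -46.2] [-0.0, 0.0, 0.0]
[-102.0, 9.2, -80.0] [-0.0, 0.0, 0.0]
```

View pics/lift.png

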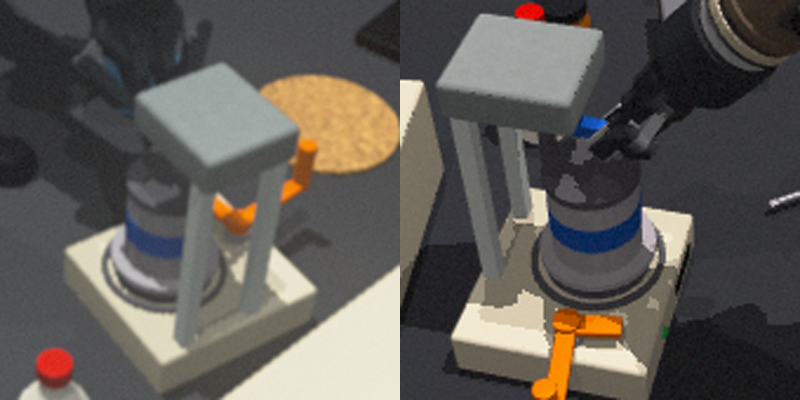

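Both crops show the canister lifted 14 mm above its seat, still upright and clear of the head. I'll draw it out along the dock's -x.

Request:
move_arm:
  moves: "-5 0.5 -4 0 0 0; -14 1 -11 0 0 0; -26 2 -20 0 0 0; -39 4 -31 0 0 0; -52 5 -41 0 0 0; -65 6 -51 0 0 0; -78 7 -61 0 0 0; -90 8 -71 0 0 0; -98 9 -77 0 0 0; -102 9 -80 0 0 0"

```text
clock: 17.27
ee_pos: [467.6, 47.6, 193.6]
tool_rot: [0.04, 0.938, -0.115, 0.324]
force: [0.3, -0.0, -4.1]
width: 0.14
grip_force: 58.8
```

```bash
python3 - <<'E'
from h import *
p,M,o=cur(); print(p,o["width"],o["grip_force"],o["force"],np.round(o["joint_positions"],2))
# mat centre
m=[]
for c in("scene","side"):
    P=camera_params(c);im,d=camera(c);X=cloud(c,im,d,P);hsv=cv2.cvtColor(im,cv2.COLOR_RGB2HSV);H,S,V=[hsv[...,i].astype(int) for i in range(3)]
    k=(H>=8)&(H<=24)&(S>90)&(V>90)&(X[...,2]<14)&(X[...,2]>-6)&(abs(X[...,0]-540)<120)&(abs(X[...,1]-346)<120)&(d>0)
    n,lab,st,_=cv2.connectedComponentsWithStats(k.astype(np.uint8)); k=lab==1+st[1:,4].argmax()
    q=X[k]; print(c,len(q),q.min(0).round(),q.max(0).round(),q.mean(0).round(1))
    # edge circle fit
    cs,_=cv2.findContours(k.astype(np.uint8),0,1); e=max(cs,key=len)[:,0]; e=e[e[:,1]<477]
    w=np.array([onz(P,[v,u],6)[:2] for u,v in e]); A=np.c_[2*w,np.ones(len(w))]; s=np.linalg.lstsq(A,(w**2).sum(1),rcond=None)[0]; print("circle",s[:2],np.sqrt(s[2]+s[0]**2+s[1]**2))
P=camera_params("wrist");camera("wrist");print([(r["p"],onz(P,r["at"],0)) for r in place_of("wrist","mat")])
E
```

```text
[467.59503971  47.62575408 193.64917428] 0.13957677646609803 58.83705675601959 [ 0.34728257 -0.01811574 -4.0568123 ] [ 0.17 -0.2   2.43 -0.74  0.38  2.6 ]
scene 1610 [450. 273.  -2.] [626. 434.  12.] [551.  357.9   6.3]
circle [547.25451764 354.61754282] 77.04041970377057
side 4635 [454. 258.  -5.] [623. 352.  11.] [539.5 313.1   6.3]
circle [537.91585845 345.52161565] 84.07718166633104
[(0.59, array([539.37802982, 346.16969616,   0.        ]))]
```

```bash
cat >> h.py <<'E'
off=Rt(-14,38).T@(np.array([596.5,24.9,178.7])-[610.5,21.2,45])  # TCP from canister origin, tool frame
def can(c,yaw): M=Rt(yaw,38); return np.asarray(c,float)+M@off,M
E
python3 - <<'E'
from h import *
p,M,o=cur(); c0=p-M@off; print("canister",c0)
a=c0; b=np.array([539.5,346,130])
for s in np.linspace(.1,1,10):
    t=s*.5; c=a+(b-a)*t; c[2]=a[2]+(b[2]-a[2])*min(1,s*1.3); v=rel(*can(c,-14+44*t)); print(c.round(),v[:3].round(),v[3:].round(3))
E
```

```text
canister [483.0127681   43.83803077  60.32177808]
[486.  59.  69.] [  5. -15.  -8.] [ 0.024 -0.003 -0.031]
[489.  74.  78.] [ 10. -30. -15.] [ 0.047 -0.003 -0.061]
[491.  89.  87.] [ 15. -44. -23.] [ 0.071 -0.003 -0.091]
[494. 104.  97.] [ 20. -59. -30.] [ 0.095 -0.003 -0.121]
[497. 119. 106.] [ 25. -74. -38.] [ 0.118 -0.003 -0.152]
[500. 134. 115.] [ 30. -89. -46.] [ 0.142 -0.003 -0.182]
[503. 150. 124.] [  35. -104.  -53.] [ 0.166 -0.003 -0.212]
[506. 165. 130.] [  38. -118.  -59.] [ 0.189 -0.003 -0.242]
[508. 180. 130.] [  37. -133.  -59.] [ 0.213 -0.003 -0.272]
[511. 195. 130.] [  37. -148.  -60.] [ 0.237 -0.003 -0.303]
```

Request:
move_arm:
  moves: "3 -8 -6 0.012 0 -0.015; 9 -25 -14 0.04 0 -0.051; 15 -44 -23 0.071 0 -0.091; 20 -59 -30 0.095 0 -0.121; 25 -74 -38 0.118 0 -0.152; 30 -89 -46 0.142 0 -0.182; 35 -104 -53 0.166 0 -0.212; 38 -118 -59 0.189 0 -0.242; 37 -133 -59 0.213 0 -0.272; 37 -148 -60 0.237 0 -0.303"

```text
clock: 18.73
ee_pos: [496.3, 193.3, 262.8]
tool_rot: [-0.022, 0.943, 0.067, 0.325]
force: [0.2, 0.1, -4.9]
width: 0.142
grip_force: 58.9
```

```bash
python3 - <<'E'
from h import *
p,M,o=cur(); c0=p-M@off; print("canister",c0,o["force"],np.round(o["joint_positions"],2))
y0=np.degrees(np.arctan2(M[1,2],M[0,2])); print(y0)
a=c0; b=np.array([539.5,346,130])
for s in np.linspace(.1,1,10):
    c=a+(b-a)*s; v=rel(*can(c,y0+(30-y0)*s)); print(c.round(),v[:3].round(),v[3:].round(3))
E
```

```text
canister [510.701209   194.95000618 129.10833823] [ 0.23708969  0.11956111 -4.87354367] [ 0.37 -0.2   2.27 -0.33  0.45  2.05]
7.999965455080518
[514. 210. 129.] [  4. -14.   3.] [ 0.024  0.    -0.028]
[516. 225. 129.] [  8. -28.   6.] [ 0.047  0.    -0.058]
[519. 240. 129.] [ 12. -42.   9.] [ 0.071  0.    -0.089]
[522. 255. 129.] [ 16. -56.  12.] [ 0.095  0.    -0.119]
[525. 270. 130.] [ 20. -70.  15.] [ 0.118  0.    -0.149]
[528. 286. 130.] [ 24. -84.  18.] [ 0.142  0.    -0.179]
[531. 301. 130.] [ 28. -98.  21.] [ 0.165  0.    -0.21 ]
[534. 316. 130.] [  32. -112.   24.] [ 0.189  0.    -0.24 ]
[537. 331. 130.] [  37. -126.   27.] [ 0.213  0.    -0.27 ]
[540. 346. 130.] [  41. -140.   30.] [ 0.236  0.    -0.301]
```

Request:
move_arm:
  moves: "4 -14 3 0.024 0 -0.028; 8 -28 6 0.047 0 -0.058; 12 -42 9 0.071 0 -0.089; 16 -56 12 0.095 0 -0.119; 20 -70 15 0.118 0 -0.149; 24 -84 18 0.142 0 -0.179; 28 -98 21 0.165 0 -0.21; 34 -118 25 0.199 0 -0.253; 39 -133 28 0.224 0 -0.285; 41 -140 30 0.236 0 -0.301"

```text
clock: 19.98
ee_pos: [527.3, 339.1, 264.3]
tool_rot: [-0.084, 0.913, 0.245, 0.315]
force: [-0.9, -0.7, -3.5]
width: 0.141
grip_force: 58.9
```

```bash
python3 - <<'E'
from h import *
p,M,o=cur(); c0=p-M@off; print("canister",c0,o["force"],np.round(o["joint_positions"],2))
for z in (80,40,20,10,7,5,3): v=rel(*can([539.5,346,z],30)); print(z,v[:3].round(1),v[3:].round(3))
im2,_=camera("side"); cv2.imwrite("pics/side5.png",im2[:,:,::-1])
for c in("scene","side"):
    P=camera_params(c);camera(c); print(c,[(round(float(r["p"]),2),onz(P,r["at"],c0[2]).round().tolist()) for r in place_of(c,"canister")],[(round(float(r["p"]),2),onz(P,r["at"],c0[2]+140).round().tolist()) for r in place_of(c,"canister_handle")])
E
```

```text
canister [540.01770554 346.06510434 130.60260884] [-0.94117903 -0.65705588 -3.45667442] [ 0.49 -0.01  2.09  0.05  0.39  1.5 ]
80 [-31.5  -0.1  39.6] [0.001 0.    0.001]
40 [-56.2  -0.2  71.1] [0.001 0.    0.001]
20 [-68.5  -0.2  86.9] [0.001 0.    0.001]
10 [-74.6  -0.2  94.7] [0.001 0.    0.001]
7 [-76.5  -0.2  97.1] [0.001 0.    0.001]
5 [-77.7  -0.2  98.7] [0.001 0.    0.001]
3 [-78.9  -0.2 100.3] [0.001 0.    0.001]
scene [(0.76, [549.0, 334.0, 131.0])] [(0.83, [717.0, -485.0, 271.0]), (0.75, [542.0, 347.0, 271.0]), (0.41, [585.0, -357.0, 271.0])]
side [(0.94, [607.0, -279.0, 131.0]), (0.72, [539.0, 343.0, 131.0])] [(0.93, [540.0, 349.0, 271.0]), (0.76, [597.0, -236.0, 271.0])]
```

View pics/side5.png

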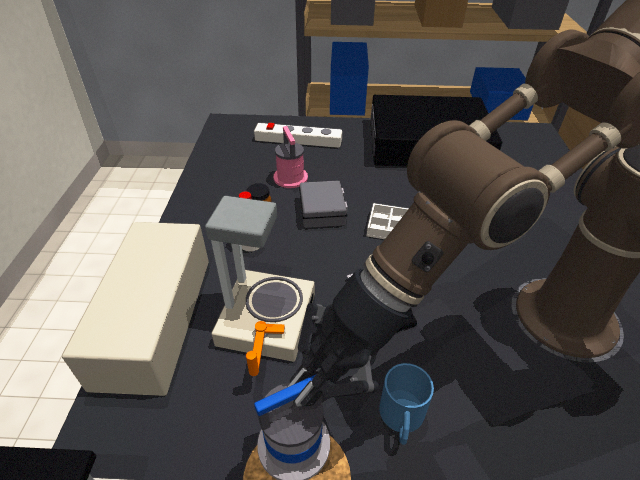

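The canister hangs upright over the mat, with the mat's visible edge at about (470,250), and the gripper is clear of the mug. Lowering.

Request:
move_arm:
  moves: "-6 0 8 0 0 0; -16 0 20 0 0 0; -26 0 33 0 0 0; -36 0 46 0 0 0; -46 0 59 0 0 0; -56 0 71 0 0 0; -63 0 80 0 0 0; -69 0 87 0 0 0; -72 0 92 0 0 0; -74 0 94 0 0 0"

```text
clock: 21.58
ee_pos: [527.2, 338.6, 145.6]
tool_rot: [-0.084, 0.913, 0.244, 0.315]
force: [-0.3, -0.5, -5.4]
width: 0.145
grip_force: 58.9
```

Request:
move_arm:
  moves: "0 0 0 0 0 0; -0.6 0 0.8 0 0 0; -1.2 0 1.6 0 0 0; -1.9 0 2.4 0 0 0; -2.2 0 2.8 0 0 0; -2.2 0 2.8 0 0 0"

```text
clock: 22.32
ee_pos: [526.9, 338.5, 142.0]
tool_rot: [-0.084, 0.913, 0.244, 0.315]
force: [0.4, -0.2, -4.8]
width: 0.14
grip_force: 58.9
```

```bash
python3 - <<'E'
from h import *
p,M,o=cur(); print("canister",p-M@off,o["force"],o["moment"],np.round(o["joint_positions"],2),M[:,2])
E
```

```text
canister [539.76278825 345.56308538   8.3236597 ] [ 0.44789978 -0.23800869 -4.79737059] [-0.4103746   0.68395249 -0.05719838] [0.49 0.2  2.17 0.17 0.11 1.38] [ 0.5347275   0.3074276  -0.78711802]
```

Request:
move_arm:
  moves: "-0.5 0 0.6 0 0 0; -0.9 0 1.2 0 0 0; -1.4 0 1.8 0 0 0; -1.9 0 2.4 0 0 0; -1.9 0 2.4 0 0 0"

```text
clock: 22.95
ee_pos: [527.2, 338.7, 139.9]
tool_rot: [-0.084, 0.913, 0.244, 0.316]
force: [-4.0, -2.1, 1.8]
width: 0.141
grip_force: 60.1
```

```bash
python3 - <<'E'
from h import *
p,M,o=cur(); print("canister",p-M@off,o["force"],o["moment"],np.round(o["joint_positions"],3),M[:,2])
E
```

```text
canister [540.22037804 345.90531172   6.2309213 ] [-3.99480471 -2.07420315  1.78253934] [-0.45282226  0.80759309  0.09204366] [0.493 0.204 2.173 0.182 0.1   1.366] [ 0.53566203  0.30805611 -0.78623637]
```

It is on the mat: the measured z is 6.2 mm and the load is now carried. Release and retreat along the tool axis.

Request:
move_arm:
  moves: "0 0 0 0 0 0; 0 0 0 0 0 0; 0 0 0 0 0 0; 0 0 0 0 0 0; 0 0 0 0 0 0; 0 0 0 0 0 0"
  jaw: 1

```text
clock: 23.7
ee_pos: [526.9, 338.5, 138.9]
tool_rot: [-0.084, 0.913, 0.244, 0.315]
force: [-1.0, -0.6, 0.6]
width: 0.999
grip_force: 0.0
```

Request:
move_arm:
  moves: "0 0 -8 0 0 0; 0 0 -20 0 0 0; 0 0 -35 0 0 0; 0 0 -55 0 0 0; 0 0 -75 0 0 0; 0 0 -95 0 0 0; 0 0 -115 0 0 0; 0 0 -130 0 0 0; 0 0 -130 0 0 0; 0 0 -130 0 0 0"

```text
clock: 24.95
ee_pos: [457.3, 298.4, 241.4]
tool_rot: [-0.084, 0.913, 0.244, 0.315]
force: [-0.6, -0.3, 0.3]
width: 1.003
grip_force: 0.0
```

```bash
python3 - <<'E'
from h import *
p,M,o=cur(); print(p,o["force"],o["width"],o["clock"])
a,_=camera("side"); b,_=camera("wrist"); cv2.imwrite("pics/end.png",np.hstack([cv2.resize(a,(400,300),interpolation=cv2.INTER_AREA),cv2.resize(b,(400,300),interpolation=cv2.INTER_AREA)])[:,:,::-1])
for c in("scene","side","wrist"):
    P=camera_params(c);camera(c); print(c,[(round(float(r["p"]),2),onz(P,r["at"],6).round().tolist()) for r in place_of(c,"canister")],[(round(float(r["p"]),2),onz(P,r["at"],146).round().tolist()) for r in place_of(c,"canister_handle")],[(round(float(r["p"]),2),onz(P,r["at"],95).round().tolist()) for r in place_of(c,"keeper_grip")])
E
```

```text
[457.27032842 298.41509183 241.37616285] [-0.64966942 -0.34959124  0.25855621] 1.003380687893527 24.95
scene [(0.57, [546.0, 342.0, 6.0])] [(0.87, [631.0, -470.0, 146.0]), (0.59, [540.0, 349.0, 146.0])] [(0.77, [624.0, 197.0, 95.0])]
side [(0.73, [539.0, 342.0, 6.0]), (0.73, [630.0, -458.0, 6.0]), (0.24, [369.0, 231.0, 6.0])] [(0.98, [622.0, -451.0, 146.0]), (0.94, [536.0, 345.0, 146.0])] [(0.89, [625.0, 199.0, 95.0])]
wrist [(0.6, [542.0, 345.0, 6.0])] [] [(0.98, [624.0, 193.0, 95.0])]
```

View pics/end.png

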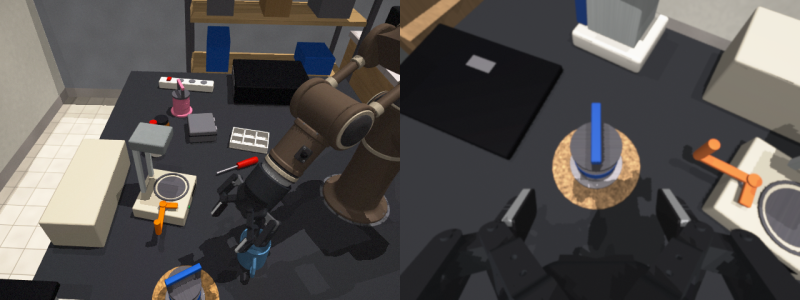

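The canister stands upright near the mat's centre, at (160,597) in the right half of the picture. The keeper is still open and nothing else has moved.

```bash
python3 -c "
from station import *
print(hand_in())"
```

```text
the job is handed in; nothing more can be done
None
```

The job is done and handed in: the keeper lever is open at its stop, and the canister stands upright near the centre of the cork mat, released after it came to rest; it took about 25 s of the 64 s allowed, though `hand_in()` gave no verdict.

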